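# Flip up the portion stop and nudge it to the red clip

### The arm

A 6-joint arm with a two-finger parallel gripper is mounted at the origin on the work surface. World frame = base frame: x ahead of the robot, y to its left, z up, the work surface at z = 0. Lengths are in m, angles in degrees, forces in N, time in s.
With the tool pointing down it reaches from about 0.275 to 0.75 m from the base axis. Payload 10.2 kg.
Tool frame: the origin (TCP) lies between the finger pads; the fingertips stand 14 mm ahead of it and the grasp point (between the pads) lies 5 mm behind it; z points along the fingers, y is the line along which they close (so a half turn about z gives the same grasp; the last joint's range is limited). The gripper opens to 88 mm and grips with 3 to 60 N. Pads are 18 mm wide; open, the fingers measure 123 mm over their backs; the gripper's body (75 mm by 187 mm) begins 45 mm behind the grasp point.
Start: joints at [61.398, 17.928, 85.812, -0, 76.261, -12.8], TCP at [0.143, 0.505, 0.253] pointing down, gripper open.
Joint ranges: [-168.41, 168.41], [-55.51, 124.54], [10.69, 146.95], [-70.63, 250.63], [1, 178], [-165.06, 165.06]. Speed limits (degrees/s): [136.94, 136.94, 172.46, 180, 180, 180].

### API

Orientations are given as a 3x3 rotation matrix whose columns are the frame's x, y, z axes.
In Python, from bench import * gives the robot as it stands.
- The arm moves only by the tool apply_moves, never from a script. Its argument "targets" is a list of rows, each an object with "xyz": the shift along the tool's x, y, z in cm, a list of three; "twist": the turn, a rotation vector about the tool's x, y, z in degrees, a list of three; "jaw": the finger opening in cm, from 0 to 8.81. A call has 1 to 20 rows; each row is the pose to reach, as a shift and turn from the pose commanded when the call began, along the tool's axes at that moment; what a row does not reach only later rows make up. A row lasts 1/10 s, in which the tool goes at most 50 mm and 8.59 degrees, less where a joint would pass 70% of its speed; a pose out of reach is approached as far as the arm can. A call with a gripper value outside its range is refused whole. The fingers move at their own pace and stop on an object; "force" is the grip in N (left out, the last holds). Time passes only in rows, so rows that repeat a pose let the fingers close. It gives the time, the measured TCP pose, the force, the opening and the grip force at its end, in the units of the state.
- get_state(): the state, without advancing time (a new reading comes with each control period).
- capture(name): name is "side" or "top"; returns a dict with "img" (384x512x3 uint8, red, green, blue), "depth" (384x512 float32, m along the optical axis (not along the pixel's ray), 0 where there is no reading), "K" (3x3 intrinsics, pixels), "R" (3x3) and "t" (3): a world point X has camera coordinates R X + t. Camera axes: x right, y down, z forward; pixel columns grow to the right and rows downward; lengths in m; the calibration is good to about 2 mm. A picture is of the moment at which its call begins.
- finish_job(): hands the job in; it is judged then, once.
Trained networks look in a picture, given as the dict that the camera call returned (one of the last four; its "shot" number tells which), for a name from the list of things; names that differ only in an ending like _2 or _b are one class to them, and where a whole thing is asked for, a point or a joint stands for the part that bears it (a point fixed in the world has none). Each returns a list of dicts, best first, with "score" (0 to 1); they miss things now and then, are a little off and sometimes report something else, mostly with a low value. They report only what shows in the picture. A call takes as long as a camera call.
- outline_of(picture, thing): "pixels" (384x512 bool, what is visible of it).
- pinpoint(picture, thing): "centre" ([x, y, z] in m, in world coordinates, good to about 4 mm: a listed point, or the origin of a listed thing).
The state is a dict: "time": time; "q": joint angles; "qd": joint speeds; "effort": joint torques, N m; "eef_pos": TCP position; "tool_rot": TCP orientation; "ft_force": force on the tool from outside, world axes, zero at the start; "moment": the same for the moment, N m; "finger_gap": finger opening in m; "grasp_force": force on a finger pad.
Only numpy, scipy, OpenCV 4.12 (cv2) and the standard library are available. Lean on these libraries where they do the work, as an engineer would, in place of code of your own. Each camera call takes 0.05 s, during which the arm holds its last target. There are 200 camera calls.

### The job

Set up the cheese portioning board for the next order: press down the orange end of the stop plate, which lies flush in its recess, so that its blue end tips up, then from behind nudge the stop along in small gentle steps, plate fully upright, until its black pointer is level with the red clip (not the green one), without ever going past it. Let go, and leave the cheese, the knife, the steel weight and the cardboard pack alone.

Things in the scene. Friction and masses are not known exactly. Their poses are not given: they have to be found in the camera images.
- board: White cutting board on a metal body, fixed, 220 mm (its x) by 440 mm (its y) by 50 mm high, top surface at its z = 50 mm. Origin: centre of its underside. A 120 mm wide channel, x = -75 to +45 mm, y = -145 to +175 mm, is sunk to 4 mm above the underside; the stop runs in it. Beside the channel on the +x side lies the scale with the coloured clips. The stop slides only towards the board's -y.
- slide (a joint): Stop's travel in m, 0 (start) to 0.15, growing towards the board's -y. Stiff: 8 to 16 N, different each time (a loose drag block rides along hidden under the blue end); stays where left. The plate sits on a spring buffer (1.3 N/mm) in the slide: pushing it squeezes the buffer 6 to 12 mm before the slide and pointer break away; let go, the plate springs back as much, the pointer stays.
- flap (a joint): Tilt of the stop plate in rad: 0 flush and flat, about 1.57 upright, 1.75 its end stop (leaning 10 degrees beyond upright towards the board's -y). Stiff hinge, stays where left; pushing on the raised blue end towards the board's -y swings it on up to its end stop, and from then on moves the slide. Pushing the other way folds it down.
- pointer (a point): Tip of the stop's black pointer, at the scale 2 mm above the board's top; it moves with the slide. It stays level (same board y) as the plate's hinge line when the buffer is at rest. The hinge line runs along the board's x, centred at board x = -15 mm, 5 mm below the board's top.
- press_strip (a point): Top face of the orange end of the stop plate, the point to press, 22 mm from the hinge on the board's -y side when flat. The orange end is 98 mm wide (board x) and reaches 41 mm from the hinge; below it the recess is 38 mm deep. Pressing here about 18 mm down, with some 5 to 10 N, tips the plate to 45 to 60 degrees.
- blue_edge (a point): Middle of the free edge of the blue end of the stop plate, 60 mm from the hinge, on the board's +y side when flat. The plate is 98 mm wide and 8 mm thick, its top about 1 mm below the board's top when flat, with no room for fingers round the blue end; upright it stands some 55 mm above the board.
- red_clip_tip (a point): Tip of the red clip (20 x 12 x 14 mm) on the scale, fixed, at the pointer's height: the mark to reach. Same axes as the board.
- green_clip_tip (a point): Tip of the green clip, of the same shape: another order's mark, not to be used.
- portion: Piece of cheese 104 x 45 x 53 mm on the -y end of the board, loose, to be left alone. Origin: centre of its underside.
- cheese_block: Block of cheese 164 x 90 x 88 mm to the right of the board, loose, to be left alone. Origin: centre of its underside.
- knife: Knife 290 mm long, black handle, lying to the left of the board, loose, to be left alone. Origin: on the table below its middle.
- weight: Dark steel weight, 64 mm across, 60 mm high, to the right, loose, to be left alone. Origin: centre of its underside.
- wrap_pack: Cardboard pack 90 x 150 x 45 mm, to the left, loose, to be left alone. Origin: centre of its underside.

How it is judged (in metres and radians):
On the way:
1. the plate has been tipped up by at least 0.5 rad while the stop is still short of the red clip by more than 10 mm (value of joint flap above 0.5 rad and y of pointer in the frame of red_clip_tip above 0.01 m), for 0.2 s.
At the end, for the whole second after the job is handed in: The pointer is level with the red clip's tip along the slide (at most 3.5 mm short, 3 mm past), and the plate stands upright (tilt above 1.3 rad) (y of pointer in the frame of red_clip_tip between -0.003 and 0.0035 m and value of joint flap above 1.3 rad); the robot touches nothing.
It fails at once if the pointer goes more than 4 mm past the red clip (y of pointer in the frame of red_clip_tip below -0.004 m).
It fails at once if the slide is shoved along faster than 0.25 m/s (velocity of joint slide above 0.25 m/s).
It fails at once if the cheese, the knife, the weight or the cardboard pack is moved by more than 20 mm (distance of any of portion, cheese_block, knife, weight, wrap_pack from where it was at the start of the episode above 0.02 m).
It also fails if it takes over 59 s, if anything falls off the work surface, if the arm or the gripper's body presses on something with over 40 N, if the wrist force passes 120 N, or if a joint passes its speed limit or range.

## Working session

There is one attempt and no reset: what is moved stays moved. The work goes in short steps, Python scripts to look and compute and a tool call to move; the robot and the scene stay as the last step left them, time stands still between calls to the robot, and variables do not carry over. Pictures are saved under pics/ and viewed, at most 10 in all, crops included, and the job is handed in when it is done.

Besides the shell and the picture viewer there is one more tool, called after "Call:" by a JSON object that holds its "fn" and its "kwargs", one argument or row to a line. apply_moves: Moves the arm, as the interface text tells. Its arguments: {"type":"object","properties":{"targets":{"type":"array","items":{"type":"object","properties":{"xyz":{"type":"array","items":{"type":"number"}},"twist":{"type":"array","items":{"type":"number"}},"jaw":{"type":"number"}}}},"force":{"type":"number"}},"required":["targets"]}

```bash
mkdir -p pics
cat > h.py <<'E'
from bench import *
import numpy as np, cv2
np.set_printoptions(precision=4,suppress=True)
def save(c,n): cv2.imwrite('pics/'+n+'.png',c['img'][:,:,::-1])
def find(c,names):
    for n in names:
        r=pinpoint(c,n)
        print(n,[(np.round(d['centre'],4).tolist(),round(d['score'],2)) for d in r[:3]])
E
python3 - <<'E'
from h import *
s=get_state();print(s['time'],s['eef_pos'],s['tool_rot'],s['ft_force'])
for v in('top','side'):
    c=capture(v);save(c,v+'0');print(v,c['t'],c['R'].tolist(),c['K'][0])
    find(c,['board','pointer','press_strip','blue_edge','red_clip_tip','green_clip_tip','portion']+(['cheese_block','knife','weight','wrap_pack'] if v=='top' else []))
E
```

```text
0.0 [0.1429 0.5049 0.2521] [[-0.9622  0.2723 -0.0006]
 [ 0.2723  0.9622 -0.0012]
 [ 0.0003 -0.0013 -1.    ]] [ 0.2726 -0.1305 -0.4658]
top [-0.0062  0.5298  1.2767] [[-0.012610664088002335, -0.9999055313792801, -0.005468040634402465], [-0.995668804771227, 0.013060607320070633, -0.09204918110373426], [0.09211190127609312, 0.004283556180421136, -0.9957394482442447]] [412.3928   0.     253.0732]
board [([0.5288, -0.0233, -0.0005], 0.74), ([0.6119, 0.4001, -0.0004], 0.66)]
pointer [([0.5764, 0.081, 0.0521], 0.94), ([0.6105, 0.3985, 0.0003], 0.65)]
press_strip [([0.4914, 0.036, 0.0484], 0.91)]
blue_edge [([0.4737, 0.1068, 0.0449], 0.75)]
red_clip_tip [([0.6031, -0.009, 0.0575], 0.45)]
green_clip_tip [([0.6224, -0.0524, 0.0487], 0.51)]
portion [([0.5951, -0.1982, 0.0496], 0.89)]
cheese_block [([0.5859, -0.4342, -0.001], 0.75)]
knife [([0.6094, 0.4002, 0.0047], 0.79), ([0.4752, 0.1062, 0.0442], 0.37)]
weight [([0.3875, -0.3945, -0.0018], 0.86), ([0.4914, 0.0364, 0.05], 0.35)]
wrap_pack [([0.36, 0.4177, -0.0023], 0.82)]
side [-0.4836  0.1502  1.2773] [[0.9557204661698974, -0.2941626214735307, 0.008169618829190711], [-0.2008682402960701, -0.6723969266469949, -0.7124144321081909], [0.21505892351714728, 0.6792280362024937, -0.7017114323225395]] [486.7922   0.     249.0696]
board [([0.5312, -0.0175, -0.0024], 0.74)]
pointer [([0.5783, 0.0794, 0.0539], 0.78), ([0.609, 0.4083, -0.002], 0.38)]
press_strip [([0.4972, 0.0303, 0.0484], 0.71)]
blue_edge [([0.4748, 0.1112, 0.0503], 0.61)]
red_clip_tip [([0.6054, -0.0134, 0.0519], 0.63)]
green_clip_tip [([0.6226, -0.0543, 0.0503], 0.59)]
portion [([0.5979, -0.2003, 0.0475], 0.91), ([0.5748, 0.0825, 0.0503], 0.66)]
```

```bash
python3 -c "
import cv2,numpy as np
cv2.imwrite('pics/both.png',cv2.resize(np.vstack([cv2.imread('pics/top0.png'),cv2.imread('pics/side0.png')]),(400,600)))"; ls pics
```

```text
both.png
side0.png
top0.png
```

View pics/top0.png

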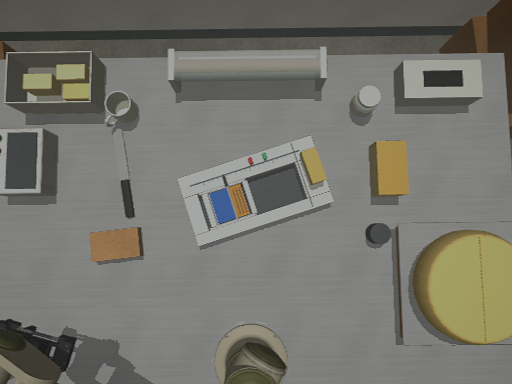

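View pics/side0.png

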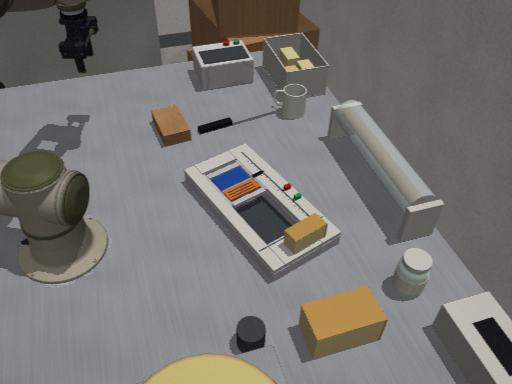

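The top view shows the board from (180,135) to (330,245), with blue at (222,205), orange at (238,200), the red clip at (250,160) and the green clip at (264,156). The side view agrees: the board's -y points towards the green clip and the portion. Next I'll get the yaw and refine the positions.

```bash
cat >> h.py <<'E'
def world(c,u,v,z):
    K,R,t=c['K'],c['R'],c['t']
    r=R.T@np.linalg.solve(K,np.array([u,v,1.]));o=-R.T@t
    return o+r*(z-o[2])/r[2]
def clouds(c):
    d=c['depth'];v,u=np.mgrid[:384,:512]
    p=np.stack([(u-c['K'][0,2])/c['K'][0,0]*d,(v-c['K'][1,2])/c['K'][1,1]*d,d],-1)
    return (p-c['t'])@c['R']
E
python3 - <<'E'
from h import *
for v in('top','side'):
    c=capture(v);P=clouds(c);m=outline_of(c,'board')[0]['pixels']
    g=(abs(P[...,2]-.05)<.008)&(c['depth']>0)&(abs(P[...,0]-.53)<.16)&(abs(P[...,1]+.02)<.27)
    pts=P[g][:,:2].astype(np.float32);(cx,cy),wh,a=cv2.minAreaRect(pts*1000);print(v,'rect',cx,cy,wh,a,'medz',np.median(P[g][:,2]))
    im=c['img'].astype(int);r,gg,b=im[...,0],im[...,1],im[...,2]
    near=(abs(P[...,0]-.53)<.16)&(abs(P[...,1]+.02)<.27)
    for n,mk,z in(('red',(r>110)&(gg<60)&(b<70),.06),('green',(gg>90)&(r<70)&(b<110),.06),('blue',(b>110)&(r<60)&(gg<110),.049),('orange',(r>170)&(gg<140)&(gg>60)&(b<60),.049)):
        vv,uu=np.where(mk&near)
        if len(uu): 
            W=P[vv,uu];print(n,len(uu),W.mean(0),world(c,uu.mean(),vv.mean(),z), uu.mean(),vv.mean())
        if n in('blue','orange') and len(uu)>5: 
            Q=np.array([world(c,x,y,z)[:2] for x,y in zip(uu,vv)],np.float32)*1000;print('  rect',cv2.minAreaRect(Q))
    for n in ('pointer','red_clip_tip'):
        o=outline_of(c,n)
        if o: vv,uu=np.where(o[0]['pixels']);print(n,o[0]['score'],len(uu),uu.min(),uu.max(),vv.min(),vv.max())
    A=cv2.resize(c['img'][(130 if v=='top' else 140):(250 if v=='top' else 270),(170 if v=='top' else 180):(340 if v=='top' else 350)],None,fx=4,fy=4,interpolation=cv2.INTER_CUBIC)
    cv2.imwrite('pics/%s_crop.png'%v,A[:,:,::-1])
E
```

```text
top rect 527.5939331054688 -19.55316162109375 (220.70083618164062, 439.64154052734375) 17.533647537231445 medz 0.04867706016753878
red 14 [ 0.6166 -0.0051  0.0621] [ 0.6169 -0.0051  0.06  ] 250.07142857142858 160.42857142857142
green 15 [ 0.6305 -0.0478  0.0632] [ 0.631  -0.0479  0.06  ] 263.8666666666667 155.73333333333332
blue 64 [0.4654 0.0772 0.068 ] [0.4672 0.0786 0.049 ] 223.5625 209.4375
  rect ((478.5500793457031, 83.07542419433594), (95.05702209472656, 51.65895462036133), 17.95976448059082)
orange 22 [0.4999 0.0248 0.0483] [0.4998 0.0248 0.049 ] 240.9090909090909 198.63636363636363
  rect ((494.9963073730469, 27.80263900756836), (93.08615112304688, 29.10076332092285), 13.388385772705078)
pointer 0.81 1823 200 257 175 227
red_clip_tip 0.3 424 366 391 223 242
side rect 524.1969604492188 -17.909027099609375 (223.63145446777344, 445.7776184082031) 17.527408599853516 medz 0.049185918389340326
red 15 [ 0.6134 -0.0063  0.0636] [ 0.615  -0.0029  0.06  ] 286.6666666666667 185.4
green 18 [ 0.6278 -0.0492  0.0627] [ 0.629  -0.0468  0.06  ] 297.0 195.0
blue 431 [0.4743 0.0837 0.0486] [0.4739 0.0831 0.049 ] 230.06960556844547 178.0
  rect ((475.2158203125, 84.04722595214844), (97.26153564453125, 54.51542282104492), 17.825889587402344)
orange 151 [0.4907 0.0325 0.0484] [0.4902 0.0318 0.049 ] 240.52317880794703 188.82119205298014
  rect ((492.4342956542969, 32.131256103515625), (95.06608581542969, 36.19651794433594), 17.49675750732422)
pointer 0.82 1580 205 266 162 206
red_clip_tip 0.54 44 284 291 183 190
```

View pics/top_crop.png

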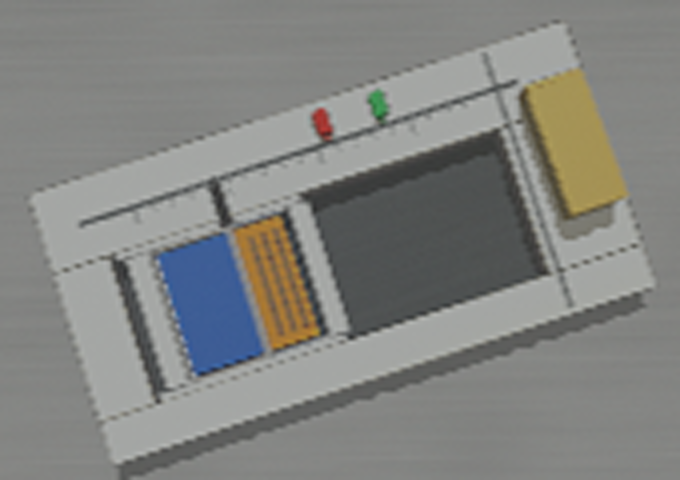

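Crop: the pointer tip is at about (213,183), the red clip tip at (327,138), and the hinge line runs from (235,230) to (268,352). Board yaw is 17.5°, with about 93 mm to travel. Moving above the orange end with the fingers closed.

Call:
{"fn": "apply_moves", "kwargs": {
  "targets": [
    {"xyz": [-46.7, -36, 0], "twist": [0, 0, 56.7], "jaw": 0},
    {"xyz": [-46.7, -36, 0], "twist": [0, 0, 56.7], "jaw": 0},
    {"xyz": [-46.7, -36, 0], "twist": [0, 0, 56.7], "jaw": 0},
    {"xyz": [-46.7, -36, 0], "twist": [0, 0, 56.7], "jaw": 0},
    {"xyz": [-46.7, -36, 0], "twist": [0, 0, 56.7], "jaw": 0},
    {"xyz": [-46.7, -36, 0], "twist": [0, 0, 56.7], "jaw": 0},
    {"xyz": [-46.7, -36, 0], "twist": [0, 0, 56.7], "jaw": 0},
    {"xyz": [-46.7, -36, 0], "twist": [0, 0, 56.7], "jaw": 0},
    {"xyz": [-46.7, -36, 0], "twist": [0, 0, 56.7], "jaw": 0},
    {"xyz": [-46.7, -36, 0], "twist": [0, 0, 56.7], "jaw": 0},
    {"xyz": [-46.7, -36, 0], "twist": [0, 0, 56.7], "jaw": 0},
    {"xyz": [-46.7, -36, 0], "twist": [0, 0, 56.7], "jaw": 0},
    {"xyz": [-46.7, -36, 13], "twist": [0, 0, 56.7], "jaw": 0},
    {"xyz": [-46.7, -36, 13], "twist": [0, 0, 56.7], "jaw": 0},
    {"xyz": [-46.7, -36, 13], "twist": [0, 0, 56.7], "jaw": 0},
    {"xyz": [-46.7, -36, 13], "twist": [0, 0, 56.7], "jaw": 0},
    {"xyz": [-46.7, -36, 13], "twist": [0, 0, 56.7], "jaw": 0},
    {"xyz": [-46.7, -36, 13], "twist": [0, 0, 56.7], "jaw": 0}
  ]
}}

```text
time: 3.2
eef_pos: [0.4954, 0.0315, 0.1247]
tool_rot: [[-0.301, 0.954, 0.004], [0.954, 0.301, -0.001], [-0.002, 0.003, -1.0]]
ft_force: [0.3, 1.3, -0.1]
finger_gap: 0.0006
grasp_force: 0.0
```

Call:
{"fn": "apply_moves", "kwargs": {
  "targets": [
    {"xyz": [0, 0, 4]},
    {"xyz": [0, 0, 5.5]},
    {"xyz": [0, 0, 6]},
    {"xyz": [0, 0, 6.3]},
    {"xyz": [0, 0, 6.6]},
    {"xyz": [0, 0, 6.9]},
    {"xyz": [0, 0, 7.2]},
    {"xyz": [0, 0, 7.5]},
    {"xyz": [0, 0, 7.8]},
    {"xyz": [0, 0, 7.9]},
    {"xyz": [0, 0, 7.9]}
  ]
}}

```text
invalid input at $.targets[0]: expected keys xyz, twist, jaw
```

Run:
```python
from h import *
s=get_state();print(s['eef_pos'],s['ft_force'])
c=capture('side');save(c,'side1');find(c,['blue_edge','pointer'])
c=capture('top');find(c,['blue_edge','pointer'])
```

```text
[0.4954 0.0315 0.1247] [ 0.3009  1.3482 -0.0685]
blue_edge [([0.4721, 0.1093, 0.0487], 0.66)]
pointer [([0.5778, 0.0831, 0.0527], 0.8), ([0.4979, 0.0286, 0.0501], 0.27)]
blue_edge [([0.4747, 0.1069, 0.0473], 0.51)]
pointer []
```

Call:
{"fn": "apply_moves", "kwargs": {
  "targets": [
    {"xyz": [0, 0, 4], "twist": [0, 0, 0], "jaw": 0},
    {"xyz": [0, 0, 5.5], "twist": [0, 0, 0], "jaw": 0},
    {"xyz": [0, 0, 6], "twist": [0, 0, 0], "jaw": 0},
    {"xyz": [0, 0, 6.3], "twist": [0, 0, 0], "jaw": 0},
    {"xyz": [0, 0, 6.6], "twist": [0, 0, 0], "jaw": 0},
    {"xyz": [0, 0, 6.9], "twist": [0, 0, 0], "jaw": 0},
    {"xyz": [0, 0, 7.2], "twist": [0, 0, 0], "jaw": 0},
    {"xyz": [0, 0, 7.5], "twist": [0, 0, 0], "jaw": 0},
    {"xyz": [0, 0, 7.8], "twist": [0, 0, 0], "jaw": 0},
    {"xyz": [0, 0, 7.9], "twist": [0, 0, 0], "jaw": 0},
    {"xyz": [0, 0, 7.9], "twist": [0, 0, 0], "jaw": 0}
  ]
}}

```text
time: 4.6
eef_pos: [0.4951, 0.0314, 0.0444]
tool_rot: [[-0.301, 0.954, 0.002], [0.954, 0.301, -0.0], [-0.001, 0.002, -1.0]]
ft_force: [3.1, -0.7, 3.8]
finger_gap: 0.0003
grasp_force: 1.6
```

Run:
```python
from h import *
s=get_state();print(s['eef_pos'],s['ft_force'])
c=capture('side');save(c,'side1');find(c,['blue_edge','pointer'])
c=capture('top');find(c,['blue_edge','pointer'])
```

```text
[0.4951 0.0314 0.0444] [ 3.1452 -0.7446  3.8113]
blue_edge []
pointer [([0.5764, 0.0813, 0.0545], 0.67)]
blue_edge []
pointer []
```

View pics/side1.png

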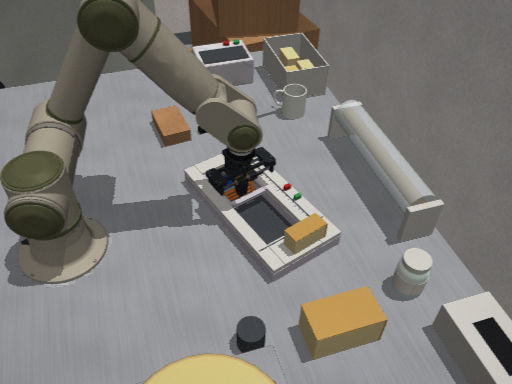

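The gripper is pressing the orange end at about (240,190); the plate itself is hidden. Lifting and moving behind it.

Call:
{"fn": "apply_moves", "kwargs": {
  "targets": [
    {"xyz": [0, 0, -2], "twist": [0, 0, 0], "jaw": 0},
    {"xyz": [0, 0, -6], "twist": [0, 0, 0], "jaw": 0},
    {"xyz": [0, 0, -11], "twist": [0, 0, 0], "jaw": 0},
    {"xyz": [3, 0, -13], "twist": [0, 0, 0], "jaw": 0},
    {"xyz": [8, 0, -13], "twist": [0, 0, 0], "jaw": 0},
    {"xyz": [12, 0, -13], "twist": [0, 0, 0], "jaw": 0},
    {"xyz": [12, 0, -13], "twist": [0, 0, 0], "jaw": 0}
  ]
}}

```text
time: 5.6
eef_pos: [0.4558, 0.1494, 0.1733]
tool_rot: [[-0.305, 0.952, -0.003], [0.952, 0.305, 0.001], [0.001, -0.003, -1.0]]
ft_force: [0.0, -0.4, 0.4]
finger_gap: 0.0001
grasp_force: 0.0
```

Run:
```python
from h import *
s=get_state();print(s['time'],s['eef_pos'],s['ft_force'])
c=capture('side');save(c,'side2');find(c,['blue_edge','pointer','press_strip'])
P=clouds(c);d=P-[.526,-.0188,0];bx=d@[.9537,.3007,0];by=d@[-.3007,.9537,0]
im=c['img'].astype(int)
m=(abs(bx+.015)<.05)&(by>.03)&(by<.16)&(im[...,2]>im[...,0]+40)
print(m.sum(),np.percentile(by[m],[2,50,98]),np.percentile(P[m][:,2],[2,50,98]))
cv2.imwrite('pics/side2c.png',cv2.resize(c['img'][110:260,170:350,::-1],None,fx=4,fy=4,interpolation=cv2.INTER_CUBIC))
```

```text
5.6 [0.4558 0.1494 0.1733] [ 0.0129 -0.3785  0.4076]
blue_edge [([0.4849, 0.0775, 0.102], 0.96)]
pointer [([0.5762, 0.0822, 0.0537], 0.64), ([0.3638, 0.4167, 0.0053], 0.4)]
press_strip [([0.4919, 0.035, 0.0284], 0.95)]
624 [0.0786 0.0931 0.1098] [0.049  0.0754 0.0994]
```

View pics/side2c.png

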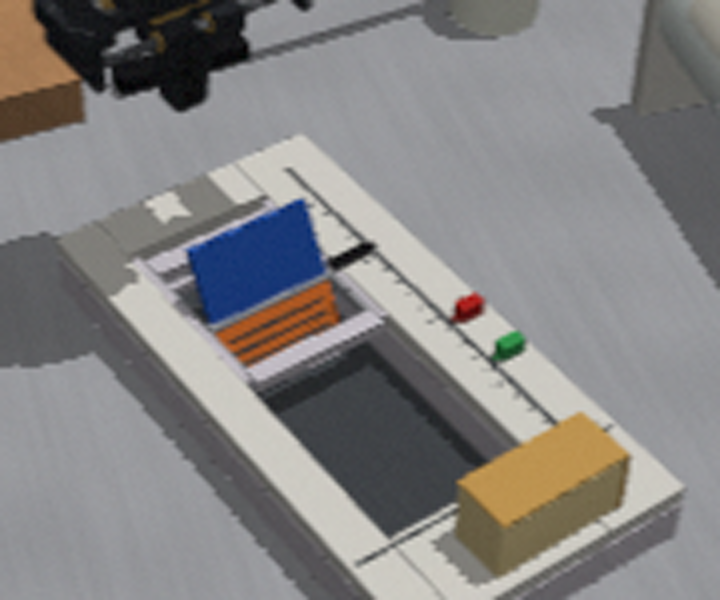

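The plate is tipped to about 60° (blue at (260,260)) and the fingers are behind it. Red clip at (467,307), pointer at (355,255). Lowering behind the plate and swinging it upright.

Call:
{"fn": "apply_moves", "kwargs": {
  "targets": [
    {"xyz": [0, 0, 5], "twist": [0, 0, 0], "jaw": 0},
    {"xyz": [0, 0, 9], "twist": [0, 0, 0], "jaw": 0},
    {"xyz": [0, 0, 9], "twist": [0, 0, 0], "jaw": 0},
    {"xyz": [-3, 0, 9], "twist": [0, 0, 0], "jaw": 0},
    {"xyz": [-5, 0, 9], "twist": [0, 0, 0], "jaw": 0},
    {"xyz": [-5.5, 0, 9], "twist": [0, 0, 0], "jaw": 0},
    {"xyz": [-5.9, 0, 9], "twist": [0, 0, 0], "jaw": 0},
    {"xyz": [-6.3, 0, 9], "twist": [0, 0, 0], "jaw": 0},
    {"xyz": [-6.7, 0, 9], "twist": [0, 0, 0], "jaw": 0},
    {"xyz": [-7.1, 0, 9], "twist": [0, 0, 0], "jaw": 0},
    {"xyz": [-7.5, 0, 9], "twist": [0, 0, 0], "jaw": 0},
    {"xyz": [-7.9, 0, 9], "twist": [0, 0, 0], "jaw": 0},
    {"xyz": [-8.3, 0, 9], "twist": [0, 0, 0], "jaw": 0},
    {"xyz": [-8.6, 0, 9], "twist": [0, 0, 0], "jaw": 0},
    {"xyz": [-8.9, 0, 9], "twist": [0, 0, 0], "jaw": 0},
    {"xyz": [-9.2, 0, 9], "twist": [0, 0, 0], "jaw": 0},
    {"xyz": [-9.2, 0, 9], "twist": [0, 0, 0], "jaw": 0}
  ]
}}

```text
time: 7.5
eef_pos: [0.4859, 0.0582, 0.0838]
tool_rot: [[-0.3, 0.954, -0.0], [0.954, 0.3, 0.0], [0.0, -0.0, -1.0]]
ft_force: [-1.0, 4.0, 2.7]
finger_gap: 0.0001
grasp_force: 2.1
```

```bash
cat >> h.py <<'E'
def board(p):
    d=np.asarray(p)[...,:2]-[.526,-.0188]
    return np.array([d@[.9537,.3007],d@[-.3007,.9537]])
E
python3 - <<'E'
from h import *
s=get_state();print(s['time'],s['eef_pos'],board(s['eef_pos']),s['ft_force'])
for v in ('side','top'):
    c=capture(v)
    for n in('blue_edge','pointer','red_clip_tip'):
        for r in pinpoint(c,n)[:1]:print(v,n,r['score'],board(r['centre']),r['centre'][2])
E
```

```text
7.5 [0.4859 0.0582 0.0838] [-0.0151  0.0855] [-0.9805  3.9955  2.7355]
side blue_edge 0.91 [-0.0145  0.0615] 0.1072
side pointer 0.57 [0.0799 0.0826] 0.0554
side red_clip_tip 0.55 [ 0.0785 -0.0184] 0.0554
top blue_edge 0.35 [ 0.0807 -0.0617] 0.0484
top red_clip_tip 0.43 [ 0.076 -0.015] 0.0558
```

Call:
{"fn": "apply_moves", "kwargs": {
  "targets": [
    {"xyz": [-0.2, 0, 0], "twist": [0, 0, 0], "jaw": 0},
    {"xyz": [-0.4, 0, 0], "twist": [0, 0, 0], "jaw": 0},
    {"xyz": [-0.6, 0, 0], "twist": [0, 0, 0], "jaw": 0},
    {"xyz": [-0.8, 0, 0], "twist": [0, 0, 0], "jaw": 0},
    {"xyz": [-1.0, 0, 0], "twist": [0, 0, 0], "jaw": 0},
    {"xyz": [-1.3, 0, 0], "twist": [0, 0, 0], "jaw": 0},
    {"xyz": [-1.6, 0, 0], "twist": [0, 0, 0], "jaw": 0},
    {"xyz": [-2.0, 0, 0], "twist": [0, 0, 0], "jaw": 0},
    {"xyz": [-2.4, 0, 0], "twist": [0, 0, 0], "jaw": 0},
    {"xyz": [-2.8, 0, 0], "twist": [0, 0, 0], "jaw": 0},
    {"xyz": [-3.2, 0, 0], "twist": [0, 0, 0], "jaw": 0},
    {"xyz": [-3.6, 0, 0], "twist": [0, 0, 0], "jaw": 0},
    {"xyz": [-4.0, 0, 0], "twist": [0, 0, 0], "jaw": 0},
    {"xyz": [-4.4, 0, 0], "twist": [0, 0, 0], "jaw": 0},
    {"xyz": [-4.8, 0, 0], "twist": [0, 0, 0], "jaw": 0},
    {"xyz": [-5.2, 0, 0], "twist": [0, 0, 0], "jaw": 0},
    {"xyz": [-5.6, 0, 0], "twist": [0, 0, 0], "jaw": 0},
    {"xyz": [-6.0, 0, 0], "twist": [0, 0, 0], "jaw": 0},
    {"xyz": [-6.3, 0, 0], "twist": [0, 0, 0], "jaw": 0},
    {"xyz": [-6.3, 0, 0], "twist": [0, 0, 0], "jaw": 0}
  ]
}}

```text
time: 9.9
eef_pos: [0.5046, -0.0012, 0.0837]
tool_rot: [[-0.3, 0.954, -0.001], [0.954, 0.3, 0.002], [0.002, -0.0, -1.0]]
ft_force: [-1.9, 9.5, 5.8]
finger_gap: 0.0004
grasp_force: 5.4
```

Run:
```python
from h import *
s=get_state();print(s['time'],s['eef_pos'],board(s['eef_pos']),s['ft_force'])
for v in ('side','top'):
    c=capture(v);save(c,v+'3')
    for n in('blue_edge','pointer','red_clip_tip','green_clip_tip'):
        for r in pinpoint(c,n)[:1]:print(v,n,r['score'],board(r['centre']),r['centre'][2])
    a=(c['img'][130:250,200:360] if v=='side' else c['img'][100:220,170:330])
    cv2.imwrite('pics/%s3c.png'%v,cv2.resize(a[...,::-1],None,fx=5,fy=5,interpolation=cv2.INTER_CUBIC))
```

```text
9.9 [ 0.5046 -0.0012  0.0837] [-0.0151  0.0232] [-1.8718  9.5478  5.7778]
side blue_edge 0.84 [-0.0112  0.0061] 0.105
side pointer 0.59 [0.0805 0.0218] 0.0535
side red_clip_tip 0.59 [ 0.0773 -0.0184] 0.053
side green_clip_tip 0.61 [ 0.0826 -0.0589] 0.0506
top red_clip_tip 0.23 [-0.0655 -0.415 ] 0.0033
top green_clip_tip 0.51 [ 0.0791 -0.0568] 0.0506
```

View pics/side3c.png

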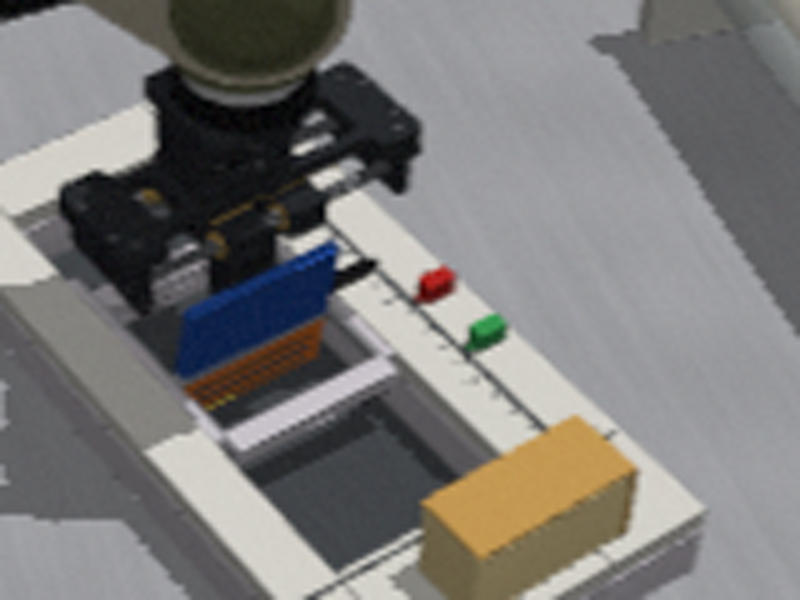

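Side crop: the pointer tip is at (375,263) and the red clip tip at (416,300), so roughly 38 mm remain. I'll advance 24 mm, back off, then measure without the arm in the way.

Call:
{"fn": "apply_moves", "kwargs": {
  "targets": [
    {"xyz": [-0.3, 0, 0], "twist": [0, 0, 0], "jaw": 0},
    {"xyz": [-0.6, 0, 0], "twist": [0, 0, 0], "jaw": 0},
    {"xyz": [-0.9, 0, 0], "twist": [0, 0, 0], "jaw": 0},
    {"xyz": [-1.2, 0, 0], "twist": [0, 0, 0], "jaw": 0},
    {"xyz": [-1.5, 0, 0], "twist": [0, 0, 0], "jaw": 0},
    {"xyz": [-1.8, 0, 0], "twist": [0, 0, 0], "jaw": 0},
    {"xyz": [-2.1, 0, 0], "twist": [0, 0, 0], "jaw": 0},
    {"xyz": [-2.4, 0, 0], "twist": [0, 0, 0], "jaw": 0},
    {"xyz": [-2.4, 0, 0], "twist": [0, 0, 0], "jaw": 0},
    {"xyz": [-2.4, 0, 0], "twist": [0, 0, 0], "jaw": 0}
  ]
}}

```text
time: 11.4
eef_pos: [0.5118, -0.0239, 0.0837]
tool_rot: [[-0.301, 0.954, -0.001], [0.954, 0.301, 0.002], [0.002, -0.0, -1.0]]
ft_force: [-1.4, 9.7, 4.3]
finger_gap: 0.0006
grasp_force: 5.3
```

```bash
python3 -c "
from h import *
s=get_state();print(s['time'],board(s['eef_pos']),s['ft_force'])"
```

```text
11.4 [-0.0151 -0.0006] [-1.4088  9.7325  4.2855]
```

Call:
{"fn": "apply_moves", "kwargs": {
  "targets": [
    {"xyz": [2, 0, 0], "twist": [0, 0, 0], "jaw": 0},
    {"xyz": [6, 0, 0], "twist": [0, 0, 0], "jaw": 0},
    {"xyz": [11, 0, 0], "twist": [0, 0, 0], "jaw": 0},
    {"xyz": [15, 0, 0], "twist": [0, 0, 0], "jaw": 0},
    {"xyz": [16, 0, 0], "twist": [0, 0, 0], "jaw": 0},
    {"xyz": [16, 0, 0], "twist": [0, 0, 0], "jaw": 0}
  ]
}}

```text
time: 12.0
eef_pos: [0.4639, 0.1284, 0.0837]
tool_rot: [[-0.303, 0.953, 0.0], [0.953, 0.303, -0.001], [-0.001, 0.0, -1.0]]
ft_force: [0.4, -0.8, 0.6]
finger_gap: 0.0003
grasp_force: 0.0
```

Run:
```python
from h import *
s=get_state();print(s['time'],board(s['eef_pos']),s['ft_force'])
for v in ('side','top'):
    c=capture(v)
    for n in('blue_edge','pointer','red_clip_tip'):
        for r in pinpoint(c,n)[:1]:print(v,n,r['score'],board(r['centre']),r['centre'][2])
    # rectified strip of the scale at z=.052: columns = board y, rows = board x
    ys=np.arange(.05,-.08,-.00025);xs=np.arange(.1,.02,-.00025)
    X,Y=np.meshgrid(xs,ys,indexing='ij')
    W=np.stack([.526+X*.9537-Y*.3007,-.0188+X*.3007+Y*.9537,np.full_like(X,.052)],-1)
    q=W@c['R'].T+c['t'];q=q@c['K'].T;q=(q[...,:2]/q[...,2:]).astype(np.float32)
    a=cv2.remap(c['img'],q[...,0],q[...,1],cv2.INTER_CUBIC);cv2.imwrite('pics/r_%s.png'%v,a[...,::-1])
A=np.vstack([cv2.imread('pics/r_top.png'),cv2.imread('pics/r_side.png')])
cv2.imwrite('pics/rect1.png',A[:600]);print(A.shape)
```

```text
12.0 [-0.015   0.1591] [ 0.4272 -0.8206  0.6472]
side blue_edge 0.71 [-0.0121 -0.0151] 0.1053
side pointer 0.79 [0.0803 0.0019] 0.0532
side red_clip_tip 0.73 [-0.0117 -0.0119] 0.1083
top blue_edge 0.53 [-0.011  -0.0155] 0.1032
top pointer 0.89 [ 0.0793 -0.0014] 0.0535
top red_clip_tip 0.5 [ 0.0776 -0.0147] 0.059
(640, 520, 3)
```

```bash
python3 -c "
import cv2,numpy as np
A=np.vstack([cv2.imread('pics/r_top.png')[:290],cv2.imread('pics/r_side.png')[:290]])
for i in range(0,520,40): cv2.line(A,(i,0),(i,5),(0,0,255),1)
cv2.imwrite('pics/rect1.png',A)"
```

```text
(no output)
```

View pics/rect1.png

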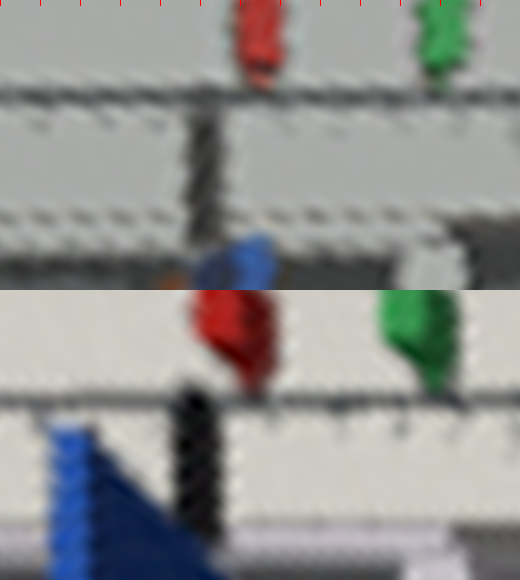

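Both rectified strips (0.25 mm/px) agree. Top: pointer at x≈206, red tip at 262. Side: 197 and 255. That leaves about 14 mm. Centroids for precision:

```bash
cat >> h.py <<'E'
def gap():
    for v,pr,rr in(('top',(120,200),(72,90)),('side',(115,160),(78,105))):
        a=cv2.imread('pics/r_%s.png'%v).astype(float)
        p=a[pr[0]:pr[1],120:320].mean(2);w=np.clip(np.median(p)-35-p,0,None);
        xp=120+(w*np.arange(200)).sum()/w.sum()
        r=a[rr[0]:rr[1]];w=np.clip(r[...,2]-r[...,1]-25,0,None)
        xr=(w*np.arange(520)).sum()/w.sum();print(v,xp,xr,'gap mm',(xr-xp)*.25)
def rect():
    for v in ('side','top'):
        c=capture(v)
        ys=np.arange(.05,-.08,-.00025);xs=np.arange(.1,.02,-.00025)
        X,Y=np.meshgrid(xs,ys,indexing='ij')
        W=np.stack([.526+X*.9537-Y*.3007,-.0188+X*.3007+Y*.9537,np.full_like(X,.052)],-1)
        q=W@c['R'].T+c['t'];q=q@c['K'].T;q=(q[...,:2]/q[...,2:]).astype(np.float32)
        a=cv2.remap(c['img'],q[...,0],q[...,1],cv2.INTER_CUBIC);cv2.imwrite('pics/r_%s.png'%v,a[...,::-1])
    gap()
    cv2.imwrite('pics/rect2.png',np.vstack([cv2.imread('pics/r_top.png')[:290],cv2.imread('pics/r_side.png')[:290]]))
E
python3 -c "
from h import *
gap()"
```

```text
top 204.0425803114551 259.30450982911475 gap mm 13.81548237941491
side 197.62489542778647 250.7669376693767 gap mm 13.285510560397555
```

Call:
{"fn": "apply_moves", "kwargs": {
  "targets": [
    {"xyz": [-5, 0, 0], "twist": [0, 0, 0], "jaw": 0},
    {"xyz": [-10, 0, 0], "twist": [0, 0, 0], "jaw": 0},
    {"xyz": [-13, 0, 0], "twist": [0, 0, 0], "jaw": 0},
    {"xyz": [-14.2, 0, 0], "twist": [0, 0, 0], "jaw": 0},
    {"xyz": [-14.6, 0, 0], "twist": [0, 0, 0], "jaw": 0},
    {"xyz": [-15, 0, 0], "twist": [0, 0, 0], "jaw": 0},
    {"xyz": [-15.3, 0, 0], "twist": [0, 0, 0], "jaw": 0},
    {"xyz": [-15.6, 0, 0], "twist": [0, 0, 0], "jaw": 0},
    {"xyz": [-15.9, 0, 0], "twist": [0, 0, 0], "jaw": 0},
    {"xyz": [-16.2, 0, 0], "twist": [0, 0, 0], "jaw": 0},
    {"xyz": [-16.4, 0, 0], "twist": [0, 0, 0], "jaw": 0},
    {"xyz": [-16.6, 0, 0], "twist": [0, 0, 0], "jaw": 0},
    {"xyz": [-16.8, 0, 0], "twist": [0, 0, 0], "jaw": 0},
    {"xyz": [-17, 0, 0], "twist": [0, 0, 0], "jaw": 0},
    {"xyz": [-17.1, 0, 0], "twist": [0, 0, 0], "jaw": 0},
    {"xyz": [-17.1, 0, 0], "twist": [0, 0, 0], "jaw": 0}
  ]
}}

```text
time: 14.0
eef_pos: [0.5146, -0.0332, 0.0835]
tool_rot: [[-0.301, 0.954, -0.002], [0.954, 0.301, 0.003], [0.003, -0.001, -1.0]]
ft_force: [-2.2, 11.5, 1.8]
finger_gap: 0.0004
grasp_force: 5.4
```

Call:
{"fn": "apply_moves", "kwargs": {
  "targets": [
    {"xyz": [2, 0, 0], "twist": [0, 0, 0], "jaw": 0},
    {"xyz": [6, 0, 0], "twist": [0, 0, 0], "jaw": 0},
    {"xyz": [11, 0, 0], "twist": [0, 0, 0], "jaw": 0},
    {"xyz": [15, 0, 0], "twist": [0, 0, 0], "jaw": 0},
    {"xyz": [16, 0, 0], "twist": [0, 0, 0], "jaw": 0},
    {"xyz": [16, 0, 0], "twist": [0, 0, 0], "jaw": 0}
  ]
}}

```text
time: 14.6
eef_pos: [0.467, 0.1185, 0.0839]
tool_rot: [[-0.303, 0.953, 0.0], [0.953, 0.303, -0.0], [-0.0, 0.0, -1.0]]
ft_force: [-0.2, -0.2, -0.4]
finger_gap: 0.0004
grasp_force: 0.0
```

```bash
python3 -c "
from h import *
s=get_state();print(s['time'],board(s['eef_pos']),s['ft_force'])
rect()"
```

```text
14.6 [-0.015   0.1487] [-0.1865 -0.2099 -0.4018]
top 239.89378618240448 259.2609193938622 gap mm 4.841783302864428
side 227.72228480240307 249.4741597397904 gap mm 5.437968734346832
```

View pics/rect2.png

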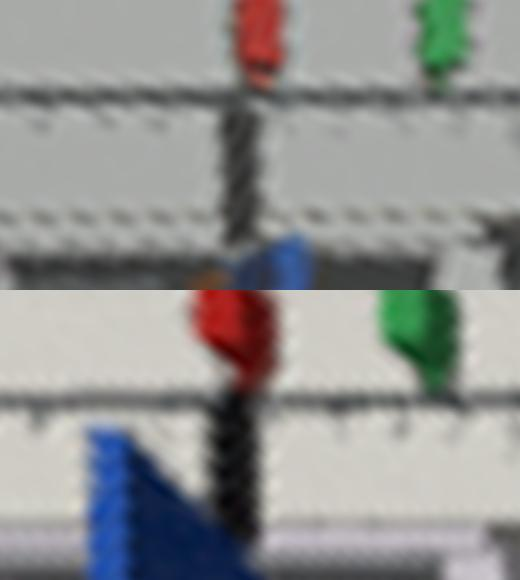

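The pointer is now about 5 mm short of red: top strip 240 against 261, side strip 233 against 255. Final nudge of 5 mm.

Call:
{"fn": "apply_moves", "kwargs": {
  "targets": [
    {"xyz": [-5, 0, 0], "twist": [0, 0, 0], "jaw": 0},
    {"xyz": [-10, 0, 0], "twist": [0, 0, 0], "jaw": 0},
    {"xyz": [-13, 0, 0], "twist": [0, 0, 0], "jaw": 0},
    {"xyz": [-14.2, 0, 0], "twist": [0, 0, 0], "jaw": 0},
    {"xyz": [-14.6, 0, 0], "twist": [0, 0, 0], "jaw": 0},
    {"xyz": [-15, 0, 0], "twist": [0, 0, 0], "jaw": 0},
    {"xyz": [-15.3, 0, 0], "twist": [0, 0, 0], "jaw": 0},
    {"xyz": [-15.6, 0, 0], "twist": [0, 0, 0], "jaw": 0},
    {"xyz": [-15.8, 0, 0], "twist": [0, 0, 0], "jaw": 0},
    {"xyz": [-16, 0, 0], "twist": [0, 0, 0], "jaw": 0},
    {"xyz": [-16.1, 0, 0], "twist": [0, 0, 0], "jaw": 0},
    {"xyz": [-16.2, 0, 0], "twist": [0, 0, 0], "jaw": 0},
    {"xyz": [-16.3, 0, 0], "twist": [0, 0, 0], "jaw": 0},
    {"xyz": [-16.4, 0, 0], "twist": [0, 0, 0], "jaw": 0},
    {"xyz": [-16.5, 0, 0], "twist": [0, 0, 0], "jaw": 0},
    {"xyz": [-16.5, 0, 0], "twist": [0, 0, 0], "jaw": 0}
  ]
}}

```text
time: 16.3
eef_pos: [0.5159, -0.0378, 0.0834]
tool_rot: [[-0.302, 0.953, -0.003], [0.953, 0.302, 0.003], [0.004, -0.002, -1.0]]
ft_force: [-3.4, 10.2, 2.1]
finger_gap: 0.0004
grasp_force: 5.5
```

Call:
{"fn": "apply_moves", "kwargs": {
  "targets": [
    {"xyz": [2, 0, 0], "twist": [0, 0, 0], "jaw": 0},
    {"xyz": [6, 0, 0], "twist": [0, 0, 0], "jaw": 0},
    {"xyz": [11, 0, 0], "twist": [0, 0, 0], "jaw": 0},
    {"xyz": [15, 0, 0], "twist": [0, 0, 0], "jaw": 0},
    {"xyz": [16, 0, 0], "twist": [0, 0, 0], "jaw": 0},
    {"xyz": [16, 0, 0], "twist": [0, 0, 0], "jaw": 0}
  ]
}}

```text
time: 16.9
eef_pos: [0.4685, 0.1138, 0.0839]
tool_rot: [[-0.304, 0.953, 0.001], [0.953, 0.304, -0.0], [-0.0, 0.001, -1.0]]
ft_force: [-0.5, -0.5, -0.3]
finger_gap: 0.0007
grasp_force: 0.0
```

```bash
python3 -c "
from h import *
s=get_state();print(s['time'],board(s['eef_pos']),s['ft_force'])
rect()
c=capture('side')
for n in('blue_edge','pointer','red_clip_tip'):
    for r in pinpoint(c,n)[:1]:print(n,r['score'],board(r['centre']),r['centre'][2])
"
```

```text
16.9 [-0.0149  0.1438] [-0.475  -0.5095 -0.3421]
top 258.98710080413014 257.1228741496599 gap mm -0.4660566636175645
side 243.87119497008862 250.74441448382126 gap mm 1.718304878433159
blue_edge 0.75 [-0.0126 -0.028 ] 0.1064
pointer 0.88 [ 0.0799 -0.0118] 0.0554
red_clip_tip 0.43 [ 0.0794 -0.0182] 0.0546
```

View pics/rect2.png

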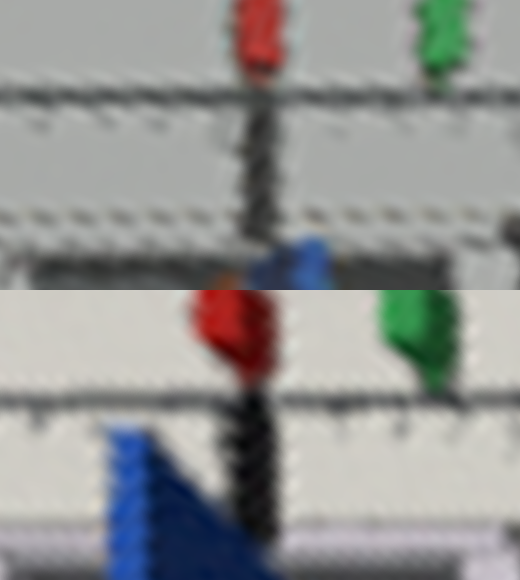

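The pointer lines up with the red clip in both views (259 vs 261 and 253 vs 254, under 1 mm). The plate is upright and the arm is clear, so I'm handing in.

```bash
python3 -c "
from bench import *
print(finish_job())"
```

```text
the job is handed in; nothing more can be done
None
```

The job is handed in after 17 s of robot time. The stop plate is upright, its pointer measured within about 1 mm of the red clip in both views, the arm is clear, and the moves stayed away from the cheese, knife, weight and pack; the judge's result was not returned.

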